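# Click the spring-button leg home in a tea-rack frame

## Task

The drying rack's frame lies on its cradle board with two square legs half pushed into its sockets. Take the leg that has spring buttons on its sides, squeeze its two thumb pads in so that the buttons are flush, slide that leg into its socket until both buttons sit at the holes in the socket's sides, and let go so that they pop out through the holes. Leave the plain leg without buttons where it is.

Things in the scene. Friction and masses are not known exactly. Their poses are not given: they have to be found in the camera images.
- button_leg: Square zinc-grey tube, 25 x 25 x 315 mm, 0.3 to 0.5 kg, loose, level, its front in a socket. Origin: on its axis, midway between two dark thumb pads on its sides, where to squeeze it from above. Own +x runs to the socket (tube end at +190 mm, black rubber foot's end at -125), z up. Pads: 30 mm long, 16 high, 9.5 proud (44 mm over both). Square lock buttons at x = +75 mm: 12 long, 10 high, 8 proud.
- clip (a joint): How far the button leg's spring clip (pads and buttons, both sides alike) is pressed in, m: 0 = out, 0.0095 = pads level with the tube, buttons just below its sides; 8 N a side does it. From 0.008 the buttons pass into the socket; farther out they stop the leg at its mouth. Springs back out when freed.
- plain_leg: The other square zinc-grey leg: same size, rubber foot and axes, origin on its axis 125 mm from the foot's end, but smooth sides without pads or buttons. Not to be moved.
- frame: Fixed board 420 x 230 x 14 mm with 2 steel sockets 35 mm square, 160 long, axes at y = +75 and -75 mm (button leg in either), 60 mm up. Origin: table height, midway between their mouths; +x points into them. Side holes 20 x 18 mm centred at x = +30: leg home when its origin is at x = -45, +-4 mm; inner stop at -43. Before each mouth a 14 mm wide rib carries the leg, fingers fit beside it.

How it is judged:
On the way:
1. the buttons are squeezed flush while the leg is still out (value of joint clip above 0.0075 m and x of button_leg in the frame of frame below -0.055 m), for 0.1 s.
At the end, for the whole second after the job is handed in: The button leg is at rest in its socket, within 6.5 mm of the home position along it and 10 mm of the socket's axis, with its buttons sprung out through the side holes (clip pressed less than 2.5 mm); the plain leg lies within 15 mm of where it was (x of button_leg in the frame of frame between -0.0515 and -0.0385 m and (y of button_leg in the frame of frame between 0.065 and 0.085 m or y of button_leg in the frame of frame between -0.085 and -0.065 m) and z of button_leg in the frame of frame between 0.05 and 0.07 m and value of joint clip below 0.0025 m and distance of plain_leg from where it was at the start of the episode below 0.015 m and linear speed of button_leg below 0.02 m/s); the robot touches nothing.
It fails at once if the plain leg is shifted by more than 15 mm (distance of plain_leg from where it was at the start of the episode above 0.015 m).
It also fails if it takes over 35 s, if anything falls off the work surface, if the arm or the gripper's body presses on something with over 40 N, if the wrist force passes 120 N, or if a joint passes its speed limit or range.

## Robot

A 7-joint arm with a two-finger parallel gripper is mounted at the origin on the work surface. World frame = base frame: x ahead of the robot, y to its left, z up, the work surface at z = 0. Lengths are in m, angles in rad, forces in N, time in s.
With the tool pointing down it reaches from about 0.4 to 0.85 m from the base axis. Payload 10.4 kg.
Tool frame: the origin (TCP) lies midway between the tips of the shut fingers; the grasp point (between the pads) lies 19 mm behind it; z points along the fingers, y is the line along which they close (so a half turn about z gives the same grasp; the last joint's range is limited). The gripper opens to 85 mm and grips with 20 to 120 N. Pads are 22 mm wide; open, the fingers measure 114 mm over their backs; the gripper's body (76 mm by 85 mm) begins 54 mm behind the grasp point. The pads swing forward as they close: fully open they stand 13 mm farther back than shut.
Start: joints at [1.204, 0.332, -0.065, 1.46, 0.022, 1.35, -0.088], TCP at [0.211, -0.588, 0.231] pointing down, gripper open.
Joint ranges: [-2.6, 2.6], [-0.5, 2.12], [-1.47, 1.34], [0.16, 2.42], [-1.27, 4.41], [0.06, 2.06], [-2.6, 2.6]. Speed limits (rad/s): [2.22, 2.22, 2.79, 2.79, 3.14, 3.14, 3.14].

## Interface

Orientations are given as a unit quaternion [x, y, z, w].
In Python, from workcell import get_obs, camera, camera_params, hand_in gives the robot as it stands.
- The arm moves only by the tool carry_out, never from a script. Its argument "commands" is a list that holds one entry, the list of rows, each a list of 6 numbers: the shift along the tool's x, y, z in units of 40 mm (1.0 is 40 mm), then the turn, a rotation vector about the tool's x, y, z in units of 6 degrees (1.0 is 6 degrees). In form: [[[x, y, z, ax, ay, az], ...]]. A call has 1 to 20 rows; each row shifts and turns the commanded pose from where the row before left it, along the tool's axes as they then stand; what a row does not reach is not made up. A row lasts 1/12 s, in which the tool goes at most 41.7 mm and 7.16 degrees, less where a joint would pass 70% of its speed; a pose out of reach is approached as far as the arm can. A call is refused whole if a number of a shift passes 1 or a number of a turn 1, either way. A call with a gripper value outside its range is refused whole. "hand" is the closure, from -1 (fully open) to 1 (shut), set as the call begins (left out, the last holds). The fingers move at their own pace and stop on an object; "force" is the grip in N (left out, the last holds). Time passes only in rows, so rows that do not move let the fingers close. It gives the time, the measured TCP pose, the force, the opening and the grip force at its end, in the units of the state.
- get_obs(): the state, without advancing time (a new reading comes with each control period).
- camera(name): name is "scene" or "top" or "wrist"; returns the picture (420x560x3 uint8, red, green, blue); there is no depth.
- camera_params(name): a dict with "mtx" (3x3 intrinsics, pixels), "R" (3x3) and "t" (3): a world point X has camera coordinates R X + t. Camera axes: x right, y down, z forward; pixel columns grow to the right and rows downward; lengths in m; the calibration is good to about 2 mm. A picture is of the moment at which its call begins: read the wrist's pose just before it. camera_params takes no time and is no camera call; for the wrist camera it gives the pose at the moment of the call.
- hand_in(): hands the job in; it is judged then, once.
The state is a dict: "clock": time; "joint_pos": joint angles; "joint_velocities": joint speeds; "tau": joint torques, N m; "position": TCP position; "ee_rot": TCP orientation; "ft_force": force on the tool from outside, world axes, zero at the start; "torque": the same for the moment, N m; "grip_width": opening from 0.0 (shut) to 1.0 (fully open); "grasp_force": force on a finger pad.
Only numpy, scipy, OpenCV 4.12 (cv2) and the standard library are available. Lean on these libraries where they do the work, as an engineer would, in place of code of your own. Each camera call takes 0.05 s, during which the arm holds its last target. There are 200 camera calls.

## Working session

There is one attempt and no reset: what is moved stays moved. The work goes in short steps, Python scripts to look and compute and a tool call to move; the robot and the scene stay as the last step left them, time stands still between calls to the robot, and variables do not carry over. Pictures are saved under pics/ and viewed, at most 10 in all, crops included, and the job is handed in when it is done.

Besides the shell and the picture viewer there is one more tool, called after "Call:" as name([rows], argument=value, ...), one row to a line, values as JSON. carry_out: Moves the arm, as the interface text tells. Its arguments: {"type":"object","properties":{"commands":{"type":"array"},"hand":{"type":"number"},"force":{"type":"number"}},"required":["commands"]}

```bash
mkdir -p pics; ls
python3 - <<'E'
from workcell import *
import cv2,numpy as np
for n in ["top","scene"]:
    cv2.imwrite(f"pics/{n}0.png",camera(n)[:,:,::-1])
    p=camera_params(n);print(n,p["mtx"].round(1).tolist(),p["R"].round(3).tolist(),p["t"].round(3).tolist())
o=get_obs();print({k:np.round(v,3).tolist() for k,v in o.items()})
E
```

```text
pics
top [[419.2, 0.0, 277.0], [0.0, 419.2, 200.8], [0.0, 0.0, 1.0]] [[-0.025, -1.0, 0.002], [-0.996, 0.025, -0.085], [0.085, -0.004, -0.996]] [0.047, 0.602, 0.67]
scene [[485.5, 0.0, 280.9], [0.0, 485.5, 212.9], [0.0, 0.0, 1.0]] [[0.803, 0.596, -0.007], [0.326, -0.449, -0.832], [-0.5, 0.666, -0.554]] [-0.502, -0.11, 1.019]
{'clock': 0.1, 'joint_pos': [1.204, 0.333, -0.065, 1.461, 0.022, 1.35, -0.088], 'joint_velocities': [0.001, -0.003, -0.001, -0.001, -0.0, -0.001, -0.0], 'tau': [0.001, -62.675, 0.049, -39.243, 0.016, 0.007, 0.0], 'position': [0.211, -0.588, 0.231], 'ee_rot': [0.985, 0.171, -0.0, -0.001], 'ft_force': [0.658, -0.546, 0.115], 'torque': [0.052, 0.005, -0.016], 'grasp_force': 0.0, 'grip_width': 1.0}
```

View pics/top0.png

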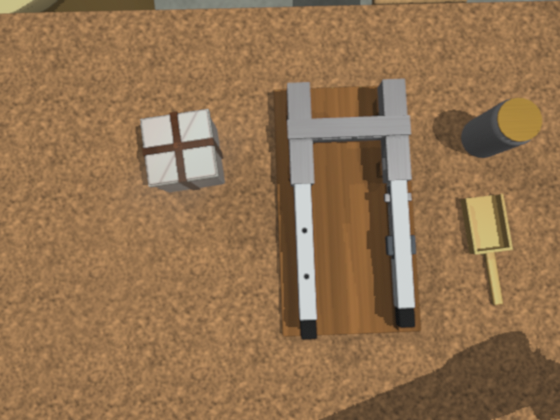

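View pics/scene0.png

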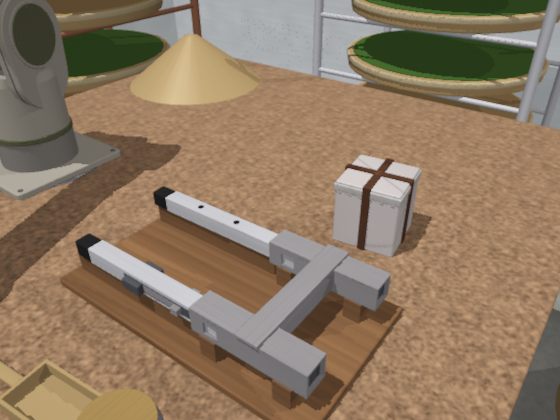

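The top view shows the button leg on the right: pads near (390,246) and (412,243), buttons near row 197, socket mouth near row 180, foot's end near (405,326). The plain leg is on the left (x about 305). The scene view agrees. Next I measure the button leg.

```bash
cat > h.py <<'E'
from workcell import *
import cv2,numpy as np
def ray(name,uv,z,p=None):
    p=p or camera_params(name); uv=np.atleast_2d(uv).astype(float)
    d=np.c_[uv,np.ones(len(uv))]@np.linalg.inv(p["mtx"]).T@p["R"]
    c=-p["R"].T@p["t"]; return c+d*((z-c[2])/d[:,2])[:,None]
E
python3 - <<'E'
from h import *
im=cv2.imread("pics/top0.png"); hsv=cv2.cvtColor(im,cv2.COLOR_BGR2HSV)
m=((hsv[:,:,2]>200)&(hsv[:,:,1]<40)).astype(np.uint8)
n,l,s,c=cv2.connectedComponentsWithStats(m)
for i in range(1,n):
    if s[i,4]>800:
        ys,xs=np.where(l==i); 
        r=cv2.minAreaRect(np.c_[xs,ys].astype(np.float32)); b=cv2.boxPoints(r)
        b=b[np.argsort(b[:,1])]
        w=ray("top",b,.0725).round(4)
        t,e=(w[0]+w[1])/2,(w[2]+w[3])/2
        print(s[i],b.round(1).tolist(),"socket end",t,"foot end",e,"len",np.linalg.norm(t-e),"w",np.linalg.norm(w[0]-w[1]),"yaw",np.degrees(np.arctan2(*(t-e)[[1,0]])))
cv2.imwrite("pics/c1.png",cv2.resize(im[70:340,270:430],None,fx=2.2,fy=2.2,interpolation=cv2.INTER_CUBIC)[:600])
E
```

```text
[ 392  181   22  126 1765] [[405.70001220703125, 180.1999969482422], [391.5, 181.10000610351562], [413.20001220703125, 305.8999938964844], [399.1000061035156, 306.79998779296875]] socket end [ 0.6257 -0.1579  0.0725] foot end [ 0.43355 -0.15985  0.0725 ] len 0.19215989435883848 w 0.022014540649307215 yaw 0.5814360383340641
[ 296  184   20  135 1809] [[309.20001220703125, 183.89999389648438], [294.8999938964844, 184.60000610351562], [315.1000061035156, 317.8999938964844], [300.79998779296875, 318.6000061035156]] socket end [ 0.6238  -0.00755  0.0725 ] foot end [ 0.4196  -0.01045  0.0725 ] len 0.20422059151809355 w 0.02230358715543309 yaw 0.8136463817304241
```

View pics/c1.png

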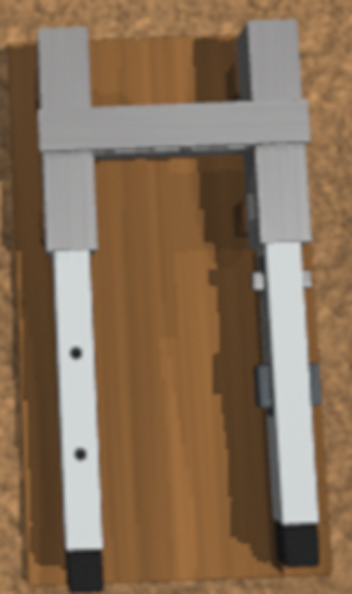

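The crop shows the pads at full-image (390,245) and (413,244), and the buttons at (387,198) and (409.5,197). The socket mouth edge is at row 179 or so.

Run:
```python
from h import *
print("pads",ray("top",[[390,245],[413.2,244.1]],.066).round(4).tolist())
print("btn",ray("top",[[387.3,198.2],[409.5,197.3]],.064).round(4).tolist())
print("mouth",ray("top",[[398.5,179.5],[302,183]],.0775).round(4).tolist())
p=camera_params("top");print(-p["R"].T@p["t"])
from scipy.spatial.transform import Rotation as R
o=get_obs();print(R.from_quat(o["ee_rot"]).as_matrix().round(3).tolist())
```

```text
pads [[0.5264, -0.1415, 0.066], [0.5269, -0.1776, 0.066]]
btn [[0.5995, -0.1413, 0.064], [0.6001, -0.1763, 0.064]]
mouth [[0.6269, -0.1564, 0.0775], [0.6251, -0.0073, 0.0775]]
[0.54381986 0.03449157 0.71918428]
[[0.941, 0.337, -0.0], [0.337, -0.941, 0.001], [-0.0, -0.001, -1.0]]
```

Call:
carry_out([
  [[0.69,-0.465,0,0,0,0],[0.69,-0.465,0,0,0,0],[0.69,-0.465,0,0,0,0],[0.69,-0.465,0,0,0,0],[0.69,-0.465,0,0,0,0],[0.69,-0.465,0,0,0,0],[0.69,-0.465,0,0,0,0],[0.69,-0.465,0,0,0,0],[0.69,-0.465,0,0,0,0],[0.69,-0.465,0,0,0,0],[0.69,-0.465,0,0,0,0],[0.69,-0.465,0,0,0,0],[0.69,-0.465,0,0,0,0],[0.69,-0.465,0,0,0,0],[0.69,-0.465,0,0,0,0],[0.69,-0.465,0,0,0,0],[0,0,0,0,0,0.8],[0,0,0,0,0,0.8],[0,0,0,0,0,0.8],[0,0,0,0,0,0.77]],
], hand=-1, force=30)

```text
clock: 1.77
position: [0.526, -0.1592, 0.2309]
ee_rot: [1.0, 0.004, -0.0, -0.0]
ft_force: [0.7, -0.1, 0.1]
grip_width: 1.001
grasp_force: 0.0
```

Run:
```python
from h import *
from scipy.spatial.transform import Rotation as R
o=get_obs();p=camera_params("wrist");im=camera("wrist")[:,:,::-1];cv2.imwrite("pics/w1.png",im)
print(o["clock"],o["position"],R.from_quat(o["ee_rot"]).as_matrix().round(3).tolist(),o["joint_pos"])
def proj(X): 
    q=p["mtx"]@(p["R"]@X+p["t"]);return (q[:2]/q[2]).round(1)
for X in [[.5265,-.1415,.068],[.5265,-.1776,.068],[.6,-.14,.065],[.6,-.176,.065],[.627,-.1565,.0775],[.5265,-.1595,.0725]]: print(X,proj(np.array(X)))
```

```text
1.7667 [ 0.5259946  -0.15917132  0.2308554 ] [[1.0, 0.008, -0.001], [0.008, -1.0, 0.0], [-0.001, -0.0, -1.0]] [ 0.58132046  0.19562048 -0.42046993  1.64512421  0.08192282  1.31913804
 -1.41525501]
[0.5265, -0.1415, 0.068] [263.6 187. ]
[0.5265, -0.1776, 0.068] [297.6 187.2]
[0.6, -0.14, 0.065] [261.6 114.5]
[0.6, -0.176, 0.065] [297.6 114.8]
[0.627, -0.1565, 0.0775] [278.2  84.3]
[0.5265, -0.1595, 0.0725] [280.6 188.1]
```

View pics/w1.png

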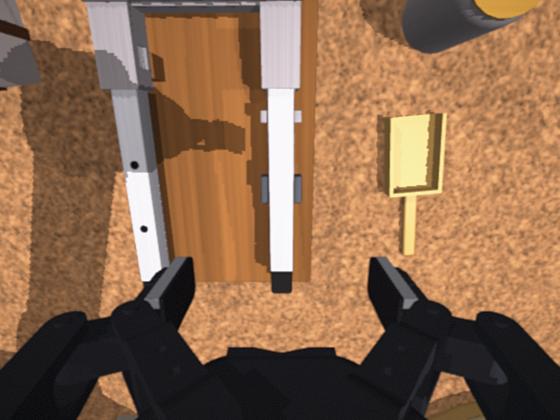

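The wrist view shows the pads centred near (281.5,188.5), buttons near row 116 and the mouth at row 88, all within 1–4 px of the prediction. The leg origin sits about 100 mm short of the mouth, so it has to move about 55 mm. Next I lower the gripper and squeeze.

Call:
carry_out([
  [[0,0.02,0.8,0,0,0],[0,0,0.8,0,0,0],[0,0,0.8,0,0,0],[0,0,0.8,0,0,0],[0,0,0.8,0,0,0],[0,0,0.5,0,0,0],[0,0,0.25,0,0,0],[0,0,0,0,0,0],[0,0,0,0,0,0]],
])

```text
clock: 2.57
position: [0.5265, -0.1602, 0.0419]
ee_rot: [1.0, 0.006, 0.0, -0.0]
ft_force: [0.6, -1.1, 0.5]
grip_width: 1.004
grasp_force: 0.0
```

Call:
carry_out([
  [[0,0,0,0,0,0],[0,0,0,0,0,0],[0,0,0,0,0,0],[0,0,0,0,0,0],[0,0,0,0,0,0],[0,0,0,0,0,0],[0,0,0,0,0,0],[0,0,0,0,0,0],[0,0,0,0,0,0],[0,0,0,0,0,0],[0,0,0,0,0,0],[0,0,0,0,0,0]],
], hand=1, force=35)

```text
clock: 3.57
position: [0.5271, -0.1596, 0.0426]
ee_rot: [1.0, 0.006, 0.001, 0.0]
ft_force: [-2.0, 3.4, 8.8]
grip_width: 0.287
grasp_force: 36.2
```

Run:
```python
from h import *
o=get_obs();p=camera_params("wrist");im=camera("wrist")[:,:,::-1];
s=camera("top")[:,:,::-1]
out=np.hstack([im,cv2.resize(s[70:340,350:440],(140,420))])
cv2.imwrite("pics/w2.png",out); print(o["position"],o["grip_width"]*85)
```

```text
[ 0.52710898 -0.15964824  0.04264425] 24.388207130135033
```

View pics/w2.png

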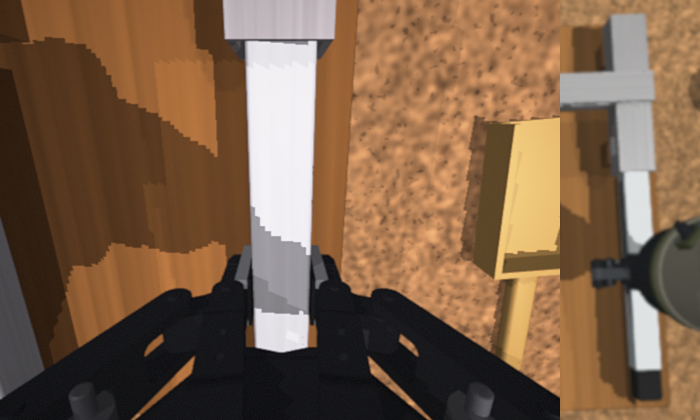

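The leg is gripped at 24.4 mm, so the pads are flush, and no buttons show beside the tube before the mouth at row 40. Next I push it in.

Call:
carry_out([
  [[0.12,0,0,0,0,0],[0.12,0,0,0,0,0],[0.12,0,0,0,0,0],[0.12,0,0,0,0,0],[0.12,0,0,0,0,0],[0.12,0,0,0,0,0],[0.12,0,0,0,0,0],[0.12,0,0,0,0,0],[0.12,0,0,0,0,0],[0.12,0,0,0,0,0],[0.05,0,0,0,0,0],[0,0,0,0,0,0],[0,0,0,0,0,0],[0,0,0,0,0,0],[0,0,0,0,0,0]],
])

```text
clock: 4.92
position: [0.5755, -0.1604, 0.0426]
ee_rot: [1.0, 0.006, -0.001, 0.001]
ft_force: [-10.3, 0.3, 14.7]
grip_width: 0.287
grasp_force: 36.9
```

Call:
carry_out([
  [[0.05,0,0,0,0,0],[0.05,0,0,0,0,0],[0,0,0,0,0,0],[0,0,0,0,0,0],[0,0,0,0,0,0]],
])

```text
clock: 5.33
position: [0.5791, -0.1604, 0.0426]
ee_rot: [1.0, 0.006, -0.001, 0.001]
ft_force: [-11.8, 0.9, 15.2]
grip_width: 0.289
grasp_force: 37.2
```

Call:
carry_out([
  [[0.05,0,0,0,0,0],[0,0,0,0,0,0],[0,0,0,0,0,0],[0,0,0,0,0,0]],
])

```text
clock: 5.67
position: [0.581, -0.1604, 0.0426]
ee_rot: [1.0, 0.006, -0.001, 0.001]
ft_force: [-13.0, 0.4, 15.9]
grip_width: 0.288
grasp_force: 37.2
```

Run:
```python
from h import *
im=camera("wrist")[:,:,::-1]
s=camera("scene")[:,:,::-1]
out=np.hstack([im[:,100:440],cv2.resize(s[180:390,170:400],(460,420),interpolation=cv2.INTER_CUBIC)])
cv2.imwrite("pics/w3.png",out)
```

```text
(no output)
```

View pics/w3.png

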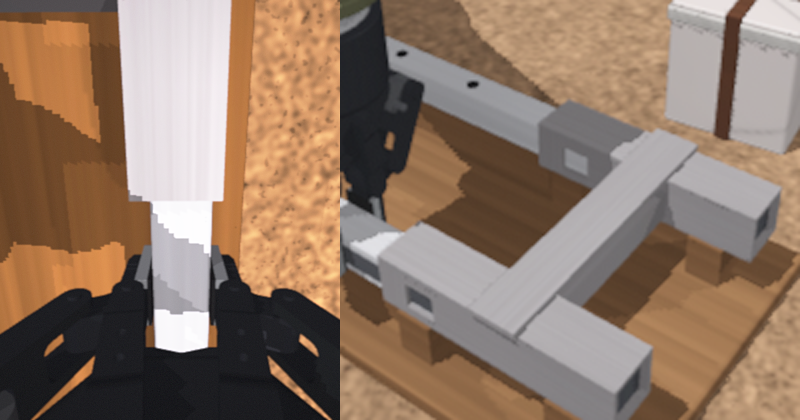

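The leg is in the socket and the near side hole, at (420,300) in the crop, is visible. I'll creep in to find the inner stop, which lies 2 mm past home and still inside the tolerance.

Call:
carry_out([
  [[0.04,0,0,0,0,0],[0,0,0,0,0,0],[0,0,0,0,0,0]],
])

```text
clock: 6.02
position: [0.5825, -0.1604, 0.0426]
ee_rot: [1.0, 0.006, -0.001, 0.001]
ft_force: [-13.5, -0.2, 16.4]
grip_width: 0.284
grasp_force: 37.3
```

Call:
carry_out([
  [[0.03,0,0,0,0,0],[0,0,0,0,0,0],[0,0,0,0,0,0]],
])

```text
clock: 6.27
position: [0.5837, -0.1604, 0.0426]
ee_rot: [1.0, 0.006, -0.001, 0.001]
ft_force: [-12.9, 0.3, 16.3]
grip_width: 0.29
grasp_force: 37.3
```

Call:
carry_out([
  [[0.03,0,0,0,0,0],[0,0,0,0,0,0],[0,0,0,0,0,0]],
])

```text
clock: 6.52
position: [0.5842, -0.1604, 0.0426]
ee_rot: [1.0, 0.005, -0.002, 0.001]
ft_force: [-17.6, 0.7, 20.5]
grip_width: 0.287
grasp_force: 37.7
```

Run:
```python
from h import *
a=cv2.imread("pics/top0.png")
s=np.ascontiguousarray(camera("top")[:,:,::-1]); sc=camera("scene")[:,:,::-1]
# foot: dark pixels near foot, before/after
for n,i in(("0",a),("1",s)):
    g=i[230:345,390:420].max(2)<40
    ys,xs=np.where(g[40:]); r=g[:,5:25].sum(1); print(n,[(k+230,int(v)) for k,v in enumerate(r) if v>4])
cv2.imwrite("pics/w4.png",np.hstack([cv2.resize(sc[275:355,180:260],(400,400),interpolation=cv2.INTER_CUBIC),cv2.resize(s[170:340,370:440],(165,400))]))
```

```text
0 [(309, 7), (310, 18), (311, 18), (312, 18), (313, 18), (314, 18), (315, 18), (316, 18), (317, 18), (318, 18), (319, 17), (320, 18), (321, 18), (322, 18), (323, 18), (324, 18), (325, 17)]
1 [(272, 12), (273, 6), (275, 5), (276, 5), (277, 5), (278, 5), (279, 5), (280, 5), (281, 5), (282, 5), (283, 6), (284, 5), (285, 5), (286, 5)]
```

View pics/w4.png

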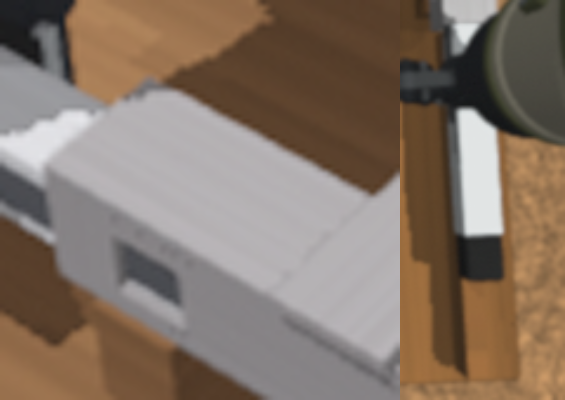

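Travel stalled at 57 mm as the force rose, which matches the inner stop. The top view's foot also moved about 58 mm. I back off about 2 mm, release and retreat.

Call:
carry_out([
  [[-0.07,0,0,0,0,0],[0,0,0,0,0,0],[0,0,0,0,0,0],[0,0,0,0,0,0]],
])

```text
clock: 6.95
position: [0.5838, -0.1603, 0.0427]
ee_rot: [1.0, 0.006, 0.001, 0.001]
ft_force: [-4.0, -1.7, 9.5]
grip_width: 0.285
grasp_force: 36.2
```

Call:
carry_out([
  [[0,0,0,0,0,0],[0,0,0,0,0,0],[0,0,0,0,0,0],[0,0,0,0,0,0],[0,0,0,0,0,0],[0,0,0,0,0,0],[0,0,0,0,0,0],[0,0,0,0,0,0],[0,0,0,0,0,0],[0,0,0,0,0,0],[0,0,-0.4,0,0,0],[0,0,-0.7,0,0,0],[0,0,-0.8,0,0,0],[0,0,-0.8,0,0,0],[0,0,-0.8,0,0,0],[0,0,-0.5,0,0,0],[0,0,0,0,0,0],[0,0,0,0,0,0]],
], hand=-1)

```text
clock: 8.45
position: [0.5839, -0.1597, 0.2025]
ee_rot: [1.0, 0.006, 0.001, 0.0]
ft_force: [0.4, 0.0, -0.9]
grip_width: 1.003
grasp_force: 0.0
```

Run:
```python
from h import *
w=camera("wrist")[:,:,::-1]; sc=camera("scene")[:,:,::-1]
cv2.imwrite("pics/w5.png",np.hstack([cv2.resize(sc[275:355,180:260],(400,400),interpolation=cv2.INTER_CUBIC),cv2.resize(w[0:400,80:480],(400,400))]))
```

```text
(no output)
```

View pics/w5.png

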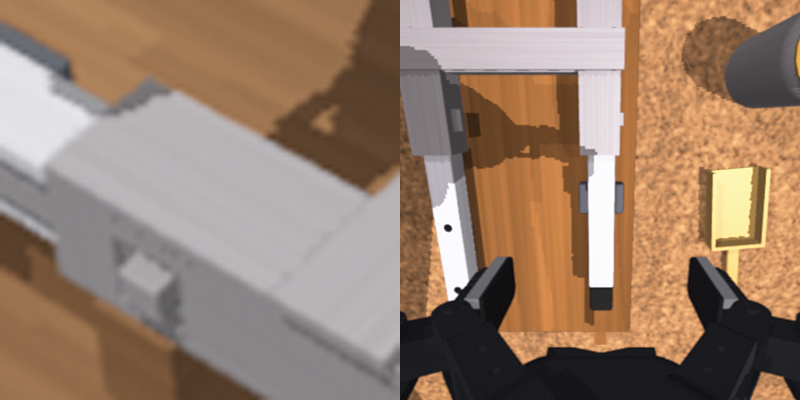

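The near button has popped out through its hole, at (148,285) in the left crop. Both thumb pads stand proud of the tube, near (585,197) and (620,197). The arm is clear.

```bash
python3 -c "
from workcell import *
print(hand_in())"
```

```text
the job is handed in; nothing more can be done
None
```

The button leg is seated in its socket. Its near button shows through the side hole, and both thumb pads have sprung back out. The plain leg wasn't touched, and I handed the job in at about 8.5 s of the 35 s allowed; no verdict came back.

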